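# Set the crimp selector to its fifth position and enter it

## Task

Set the crimp press's setting box: with a fingertip, push the selector lever round clockwise, click by click, until it rests at the fifth mark (the mark beside the stop pin is the first). Then press the button on the box fully down and let it come up again. Nothing is to be gripped or lifted: push gently, and leave the box and the things lying round it where they are.

Things in the scene. Friction and masses are not known exactly. Their poses are not given: they have to be found in the camera images.
- station: Grey setting box with a flat aluminium top panel, 140 x 230 x 52 mm (x, y, z), standing loose on rubber feet on the table, mass about 3 kg. Origin: centre of its underside. Its +x points to the back (away from the robot at yaw 0), +y to the left, z up. The panel is 52 mm above the table. The selector's axis is at (0, +45) mm and the button at (0, -80) mm in this frame.
- dial_center (a point): Where the selector's vertical axis meets the top panel (52 mm above the table). Around it are seven small raised black marks (8 x 3 mm), 30 degrees apart, 61.5 mm from the axis: the first to the left (box +y), the fourth to the back (box +x), the seventh to the right (box -y), in order clockwise seen from above. A steel stop pin, 6 mm thick and 9 mm high, stands at (-9, +85) mm in the box's frame, just counter-clockwise of the lever when it rests at the first mark.
- selector (a joint): Angle of the selector, rad: 0 at the first mark, growing clockwise seen from above; each click is 0.5236 rad (30 degrees), so the fifth mark is at 2.094 and the seventh, where it ends, at 3.142. A sprung ball draws it into the nearest of the seven positions: a little past half way between two marks (15 to 20 degrees past one) it snaps forward into the next and stays. Pushing it over a click takes 2 to 5 N at 45 mm from the axis.
- lever: The selector's black lever with a white line along its top, 10 mm wide; it reaches out from a round hub (34 mm across, 30 mm high above the panel) to 54 mm from the axis, and stands 4 to 26 mm above the panel. Origin on the selector's axis at panel height; its +y points along the lever towards its tip, z up.
- lever_tip (a point): Centre of the lever's outer end face, 54 mm from the axis, 15 mm above the panel.
- set_button_top (a point): Centre of the top of the round black push button, 28 mm across, at rest 22 mm above the panel (74 mm above the table), in a round dark steel collar (44 mm across, 12 mm high).
- set_button (a joint): How far the button is pressed down, m: 0 at rest, 0.006 fully down, which takes 5 N. It springs up again when let go.
- caliper: Bystander: steel caliper lying flat, 59 x 200 x 10 mm, to the right of the box. Origin at the centre of its underside.
- lug_lead_1: Bystander: ring lug with a sleeve, 14 x 74 x 7 mm, lying to the right of the box. Origin at the centre of its underside.
- lug_lead_2: Bystander: the other ring lug with a sleeve, 14 x 78 x 7 mm, lying to the right of the box. Origin at the centre of its underside.
- screwdriver: Bystander: screwdriver lying to the left of the box, 28 x 195 x 24 mm. Origin at the centre of its underside.

How it is judged:
On the way, in this order (a step that is already met when the one before it is completed fails the run):
1. the selector rests at the fifth mark (value of joint selector between 1.97 and 2.22 rad), for 0.3 s.
2. the button is pressed fully down (value of joint set_button above 0.005 m), for 0.05 s.
At the end, for the whole second after the job is handed in: The selector rests at the fifth mark (within 7 degrees), the button has been pressed fully down (5 of its 6 mm) after that and is up again, and the box and the four bystanders are within 20 mm of where they stood (all of step 1 and value of joint set_button below 0.001 m and linear speed of station below 0.02 m/s and distance of each of station, caliper, lug_lead_1, lug_lead_2, screwdriver from where it was at the start of the episode below 0.02 m); the robot touches nothing.
It fails at once if the button is pressed while the selector is not at the fifth mark (value of joint set_button above 0.003 m and (value of joint selector below 1.9 rad or value of joint selector above 2.29 rad)).
It fails at once if the selector lever is gripped or pushed roughly (over 20 N) (contact force between the fingers and lever above 20 N).
It fails at once if the box is slid, lifted or carried more than 20 mm (distance of station from where it was at the start of the episode above 0.02 m).
It fails at once if a bystander is moved more than 20 mm (distance of any of caliper, lug_lead_1, lug_lead_2, screwdriver from where it was at the start of the episode above 0.02 m).
It also fails if it takes over 45 s, if anything falls off the work surface, if the arm or the gripper's body presses on something with over 40 N, if the wrist force passes 120 N, or if a joint passes its speed limit or range.

## Robot

A 6-joint arm with a two-finger parallel gripper is mounted at the origin on a cart in front of the work surface, level with it; the furniture and walls round the work are solid. World frame = base frame: x ahead of the robot, y to its left, z up, the work surface at z = 0. Lengths are in m, angles in rad, forces in N, time in s.
With the tool pointing down it reaches from about 0.2 to 0.875 m from the base axis. Payload 3.4 kg.
Tool frame: the origin (TCP) lies between the finger pads; the fingertips stand 25 mm ahead of it and the grasp point (between the pads) lies 6 mm ahead of it (r.nose_length is the z of the fingertips in the tool frame, in m); z points along the fingers, x is the direction in which the jaws open and shut, and the axes are right-handed (so a half turn about z gives the same grasp; the last joint's range is limited). The gripper opens to 94 mm and grips with 3 to 60 N. Pads are 16 mm wide; open, the fingers measure 119 mm over their backs; the gripper's body (75 mm by 177 mm) begins 78 mm behind the grasp point.
Start: joints at [-1.388, 0.276, 1.505, -0, 1.361, -0.121], TCP at [0.172, -0.549, 0.23] pointing down, gripper open.
Joint ranges: [-2.89, 2.89], [-0.75, 2.08], [0.22, 2.7], [-1.18, 4.32], [0.11, 2.71], [-2.7, 2.7]. Speed limits (rad/s): [2.57, 2.57, 3.14, 3.14, 3.14, 3.14].

## Interface

Orientations are given as a unit quaternion [w, x, y, z].
In Python, from plant import r, gripper_to, inverse_kinematics, vision, models, telemetry gives the robot as it stands. Calls block until the motion is done:
- r.move_to(position, orientation): joint-space move of the TCP to a pose.
- r.move_l(position, rot=None, vel=0.15, guard=None): straight line of the TCP; rot=None keeps the orientation; vel is the mean speed in m/s. With guard (N) it stops when the force on the tool has changed by that much, and returns True; else False.
- r.movej(angles): joint-space move.
- gripper_to(opening, f_grip=None): finger opening in m; f_grip is the grip in N (None keeps the last); returns when the fingers have stopped.
- r.hold(seconds).
- inverse_kinematics(position, orientation): joint angles nearest the present ones, or None.
- vision.snapshot(name): name is "scene" or "side" or "wrist"; returns the picture (420x560x3 uint8, red, green, blue); there is no depth.
- vision.get_calibration(name): a dict with "fx", "fy", "cx", "cy" (pixels), "D" ([k1, k2, p1, p2, k3] as OpenCV has them; the pictures are not rectified), "position" and "orientation" of the camera in the world. Camera axes: x right, y down, z forward; pixel columns grow to the right and rows downward; lengths in m; the calibration is good to about 2 mm. A picture is of the moment at which its call begins: read the wrist's pose just before it. get_calibration takes no time and is no camera call; for the wrist camera it gives the pose at the moment of the call.
A pose or a line that the arm cannot do raises r.PlanningError and nothing moves.
- r.sign_off(): hands the job in, once; it reports no verdict.
Trained networks look in the newest picture that a camera, given by its name, has taken for a name from the list of things; names that differ only in an ending like _2 or _b are one class to them, and where a whole thing is asked for, a point or a joint stands for the part that bears it (a point fixed in the world has none). Each returns a list of dicts, best first, with "score" (0 to 1); they miss things now and then, are a little off and sometimes report something else, mostly with a low value. They report only what shows in the picture. A call takes as long as a camera call.
- models.boxes_of(thing, camera): "at" ([x, y, z] in m, in world coordinates, good to about 4 mm: the middle of the surface that is visible of it).
- models.regions_of(thing, camera): "pixels" (420x560 bool, what is visible of it).
- models.mark_of(thing, camera): "at" ([x, y, z] in m, in world coordinates, good to about 4 mm: a listed point, or the origin of a listed thing).
Readings, each from a call of its own:
- telemetry.current_t(): time.
- telemetry.current_joints(): joint angles.
- telemetry.current_dq(): joint speeds.
- telemetry.current_joint_efforts(): joint torques, N m.
- telemetry.current_ee_pos(): TCP position.
- telemetry.current_tool_rot(): TCP orientation.
- telemetry.current_wrist_force(): force on the tool from outside, world axes, zero at the start.
- telemetry.current_torque(): the same for the moment, N m.
- telemetry.current_opening(): finger opening in m.
Only numpy, scipy, OpenCV 4.12 (cv2) and the standard library are available. Lean on these libraries where they do the work, as an engineer would, in place of code of your own. Each camera call takes 0.05 s, during which the arm holds its last target. There are 200 camera calls.

## Working session

There is one attempt and no reset: what is moved stays moved. The work goes in short steps, each a Python script; the robot and the scene stay as the last script left them, time stands still between calls to the robot, and variables do not carry over. Pictures are saved under pics/ and viewed, about 8 in all and at most 12, crops included, and the job is handed in when it is done.

```bash
mkdir -p pics; ls
python3 - <<'E'
from plant import *
import cv2,numpy as np
from plant import r, vision, models, telemetry
a=vision.snapshot("scene");b=vision.snapshot("side")
cv2.imwrite("pics/a.png",cv2.cvtColor(a,cv2.COLOR_RGB2BGR))
cv2.imwrite("pics/b.png",cv2.cvtColor(b,cv2.COLOR_RGB2BGR))
for c in ("scene","side"):
  print(c,vision.get_calibration(c))
  for n in ("station","dial_center","lever","lever_tip","set_button_top","caliper","screwdriver","lug_lead_1"):
    print(n,[(np.round(d["at"],4).tolist(),round(d["score"],2)) for d in models.mark_of(n,c)[:2]])
print(r.nose_length,telemetry.current_t(),telemetry.current_tool_rot())
E
```

```text
pics
scene {'fx': 436.50557160725975, 'fy': 436.50557160725975, 'cx': 281.96060777490874, 'cy': 205.6158875441186, 'D': array([0.03079134, 0.        , 0.        , 0.        , 0.        ]), 'position': array([ 0.32227268, -0.75732995,  0.90875535]), 'orientation': array([-0.34332964,  0.9114125 , -0.21493117,  0.0725024 ])}
station [([0.5798, -0.0548, -0.002], 0.84), ([0.6677, -0.4231, -0.0014], 0.6)]
dial_center [([0.5861, -0.014, 0.0494], 0.55)]
lever []
lever_tip [([0.6165, 0.0309, 0.0665], 0.47)]
set_button_top [([0.5631, -0.1374, 0.0764], 0.56), ([0.6156, 0.0274, 0.0666], 0.4)]
caliper [([0.6666, -0.4214, -0.0021], 0.88)]
screwdriver [([0.5875, 0.2485, -0.001], 0.85)]
lug_lead_1 [([0.6023, -0.3434, -0.0038], 0.68), ([0.5382, -0.4682, -0.0015], 0.48)]
side {'fx': 385.477989133401, 'fy': 385.477989133401, 'cx': 272.7766093056898, 'cy': 206.53482712833497, 'D': array([0.00272599, 0.        , 0.        , 0.        , 0.        ]), 'position': array([0.23176957, 0.74623791, 0.8071981 ]), 'orientation': array([ 0.09476991, -0.1937835 ,  0.87369232, -0.43603709])}
station [([0.5788, -0.056, -0.0], 0.97)]
dial_center [([0.5805, -0.0101, 0.0562], 0.57)]
lever [([0.5869, -0.0147, 0.0498], 0.6)]
lever_tip [([0.6172, 0.0279, 0.0645], 0.54)]
set_button_top [([0.5683, -0.1346, 0.0688], 0.42), ([0.5795, -0.0592, 0.0002], 0.29)]
caliper [([0.6656, -0.4214, 0.0031], 0.74)]
screwdriver [([0.589, 0.25, 0.0016], 0.8), ([0.6167, 0.0278, 0.0661], 0.5)]
lug_lead_1 [([0.6018, -0.3478, -0.0003], 0.43), ([0.539, -0.4723, 0.0027], 0.38)]
0.025 0.9 [ 2.34172650e-05  8.05951798e-01 -5.91981164e-01  1.85216004e-05]
```

View pics/b.png

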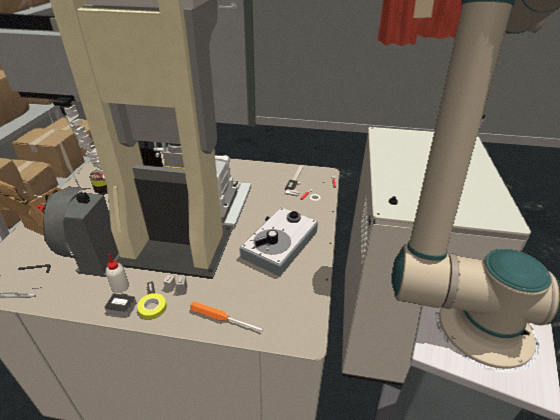

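```bash
cat > h.py <<'E'
from plant import r, gripper_to, inverse_kinematics, vision, models, telemetry
import numpy as np, cv2
from scipy.spatial.transform import Rotation as R
def quat(psi):  # tool down, jaw axis x at angle psi in world
    q=R.from_matrix(np.array([[np.cos(psi),np.sin(psi),0],[np.sin(psi),-np.cos(psi),0],[0,0,-1]])).as_quat()
    return np.array([q[3],q[0],q[1],q[2]])
def snap(c,f=None):
    cal=vision.get_calibration(c); im=vision.snapshot(c)
    if f: cv2.imwrite(f,cv2.cvtColor(im,cv2.COLOR_RGB2BGR))
    return im,cal
def proj(P,cal):
    q=cal["orientation"]; M=R.from_quat([q[1],q[2],q[3],q[0]]).as_matrix()
    K=np.array([[cal["fx"],0,cal["cx"]],[0,cal["fy"],cal["cy"]],[0,0,1]])
    Pc=(np.atleast_2d(P)-cal["position"])@M
    return cv2.projectPoints(Pc.reshape(-1,1,3),np.zeros(3),np.zeros(3),K,np.array(cal["D"]))[0].reshape(-1,2)
E
python3 - <<'E'
from h import *
gripper_to(0.0)
p=[0.45,-0.06,0.30]
for psi in (np.arange(8)*np.pi/4):
    print(round(psi,2),inverse_kinematics(p,quat(psi)))
q0=telemetry.current_tool_rot()
print("psi0",R.from_quat(np.r_[q0[1:],q0[0]]).as_matrix().round(2), telemetry.current_opening())
c=vision.get_calibration("wrist");print(c, telemetry.current_ee_pos())
E
```

```text
0.0 [-2.86022654e-01  5.59301384e-02  1.61012824e+00 -4.44089210e-16
  1.47553428e+00 -2.86022654e-01]
0.79 [-2.86022654e-01  5.59301384e-02  1.61012824e+00 -4.44089210e-16
  1.47553428e+00 -1.07142082e+00]
1.57 [-2.86022654e-01  5.59301384e-02  1.61012824e+00 -4.44089210e-16
  1.47553428e+00 -1.85681898e+00]
2.36 [-2.86022654e-01  5.59301384e-02  1.61012824e+00 -4.44089210e-16
  1.47553428e+00 -2.64221714e+00]
3.14 None
3.93 [-2.86022654e-01  5.59301384e-02  1.61012824e+00 -4.44089210e-16
  1.47553428e+00  2.07017184e+00]
4.71 [-2.86022654e-01  5.59301384e-02  1.61012824e+00 -4.44089210e-16
  1.47553428e+00  1.28477367e+00]
5.5 [-2.86022654e-01  5.59301384e-02  1.61012824e+00 -4.44089210e-16
  1.47553428e+00  4.99375510e-01]
psi0 [[ 0.3  -0.95  0.  ]
 [-0.95 -0.3  -0.  ]
 [ 0.    0.   -1.  ]] 0.0005932542365766739
{'fx': 300.27667175891384, 'fy': 300.27667175891384, 'cx': 279.7589050780519, 'cy': 213.32694943580108, 'D': array([-0.06771345,  0.        ,  0.        ,  0.        ,  0.        ]), 'position': array([ 0.25112742, -0.5242878 ,  0.38455719]), 'orientation': array([ 0.11427666,  0.79781334, -0.58595032, -0.08424341])} [ 0.17199517 -0.54872412  0.23049112]
```

Run:
```python
from h import *
r.move_to([0.47,-0.05,0.20],quat(-np.pi/2))
im,cal=snap("wrist","pics/w1.png")
cv2.imwrite("pics/w1b.png",cv2.resize(cv2.cvtColor(im,cv2.COLOR_RGB2BGR),(800,600)))
for n in ("station","dial_center","lever","lever_tip","set_button_top"):
    print(n,[(np.round(d["at"],4).tolist(),round(d["score"],2),proj(d["at"],cal).round(0).tolist()) for d in models.mark_of(n,"wrist")[:2]])
print(telemetry.current_ee_pos(),telemetry.current_t(),telemetry.current_wrist_force())
```

```text
station [([0.5823, -0.0581, -0.0021], 0.64, [[286.0, 99.0]])]
dial_center [([0.5873, -0.0109, 0.0513], 0.8, [[238.0, 89.0]])]
lever []
lever_tip [([0.6176, 0.0303, 0.0659], 0.84, [[188.0, 52.0]])]
set_button_top [([0.5691, -0.1352, 0.0732], 0.91, [[374.0, 108.0]])]
[ 0.47003587 -0.05044298  0.19997948] 4.7083 [-0.87980643 -0.17195784  0.33645258]
```

View pics/w1b.png

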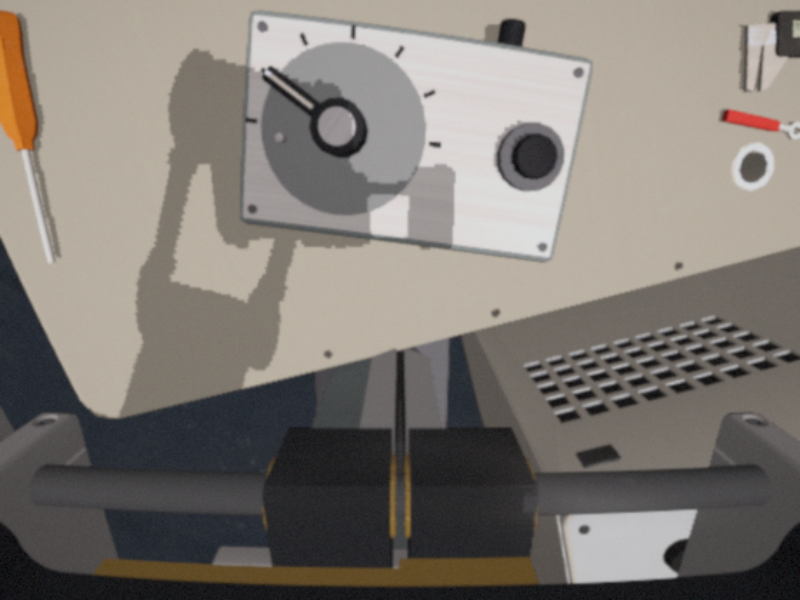

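Run:
```python
from h import *
from scipy.optimize import least_squares
import pickle
# calibration of the wrist camera now (arm unmoved since w1)
cal=vision.get_calibration("wrist")
px=np.array([[250,121],[304,39],[353,31],[399,51],[430,94],[435,145],[534,155]])/ (800/560)
th=np.radians([0,60,90,120,150,180])
B=np.c_[61.5*np.sin(th),45+61.5*np.cos(th),np.full(6,53)]
B=np.vstack([B,[0,-80,74]])/1000
def W(p,B):
    c,s=np.cos(p[2]),np.sin(p[2]); return np.c_[p[0]+c*B[:,0]-s*B[:,1],p[1]+s*B[:,0]+c*B[:,1],B[:,2]]
f=least_squares(lambda p:(proj(W(p,B),cal)-px).ravel(),[.58,-.056,-.14])
print(f.x,f.fun.reshape(-1,2).round(1).tolist())
a=np.array([[0,45,52],[0,-80,74],[54*.5,45+54*.866,67]])/1000
print(W(f.x,a).round(4))
np.save("pose.npy",f.x)
```

```text
[ 0.57808459 -0.0572253  -0.1317491 ] [[0.3, -0.5], [-0.7, -0.0], [-0.4, 0.1], [-0.0, 0.4], [-0.8, -0.3], [-0.5, -0.5], [2.1, 1.0]]
[[ 0.584  -0.0126  0.052 ]
 [ 0.5676 -0.1365  0.074 ]
 [ 0.6169  0.0302  0.067 ]]
```

View pics/a.png

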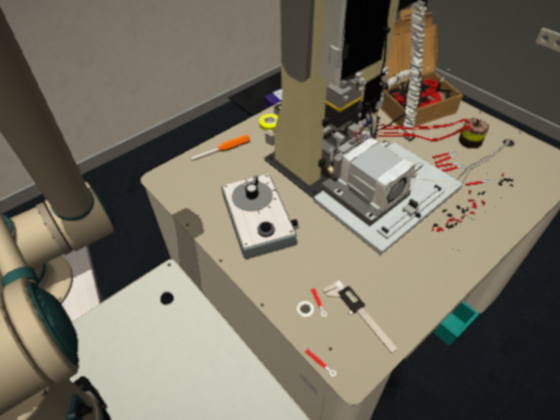

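Run:
```python
from h import *
from scipy.optimize import fsolve
def g(c,uv,z):
    cal=vision.get_calibration(c); return fsolve(lambda p:(proj([p[0],p[1],z],cal)[0]-uv),[.6,0]).round(3)
for uv in [(268,158),(318,196),(276,165),(317,189)]: print("scene",uv,g("scene",uv,0),g("scene",uv,.02))
for uv in [(113,265),(213,273),(128,262),(212,268),(250,185)]: print("side",uv,g("side",uv,0),g("side",uv,.02))
```

```text
scene (268, 158) [0.707 0.152] [0.698 0.132]
scene (318, 196) [ 0.766 -0.054] [ 0.756 -0.07 ]
scene (276, 165) [0.715 0.113] [0.706 0.094]
scene (317, 189) [ 0.776 -0.029] [ 0.766 -0.045]
side (113, 265) [0.98  0.225] [0.962 0.237]
side (213, 273) [0.702 0.129] [0.69  0.144]
side (128, 262) [0.949 0.197] [0.932 0.21 ]
side (212, 268) [0.715 0.113] [0.703 0.129]
side (250, 185) [ 0.815 -0.312] [ 0.8   -0.286]
```

```bash
python3 -c "
import cv2
b=cv2.imread('pics/b.png')[130:300,90:330];a=cv2.imread('pics/a.png')[90:260,200:440]
import numpy as np
cv2.imwrite('pics/c.png',np.vstack([cv2.resize(x,None,fx=1.75,fy=1.75,interpolation=2) for x in (a,b)]))"
```

```text
(no output)
```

View pics/c.png

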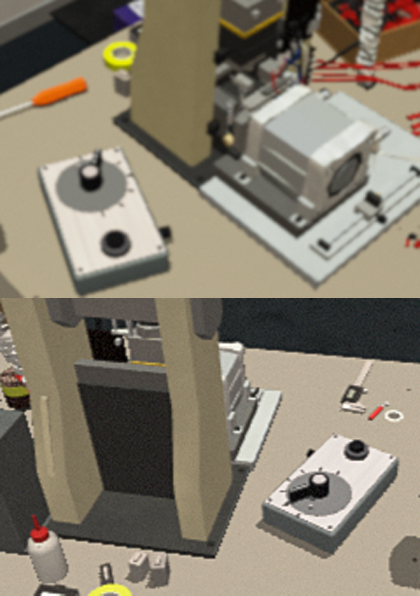

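```bash
cat >> h.py <<'E'
pose=np.load("pose.npy")
def W(B,z):
    c,s=np.cos(pose[2]),np.sin(pose[2]); return np.array([pose[0]+c*B[0]-s*B[1],pose[1]+s*B[0]+c*B[1],z])
A=np.radians(20); ja=np.array([-np.sin(A),-np.cos(A)]); jb=np.array([np.cos(A),-np.sin(A)])
Q=quat(np.pi/2+pose[2]-A); ZP=0.089
def center(deg,back=0.,rr=.045):   # tool centre with its leading corner on the lever flank at angle deg
    t=np.radians(deg); u=np.array([np.sin(t),np.cos(t)]); n=np.array([np.cos(t),-np.sin(t)])
    return np.array([0,.045])+u*rr-n*(.005+back)-.0125*ja-.008*jb
def angle():
    ax=W([0,.045],0)[:2]; out=[]
    for c in ("scene","side"):
        vision.snapshot(c)
        for d in models.mark_of("lever_tip",c)[:1]:
            v=np.array(d["at"])[:2]-ax; a=np.arctan2(v[1],v[0])-pose[2]
            out.append((round(90-np.degrees(a),1),round(np.linalg.norm(v)*1e3),round(d["score"],2)))
    return out
E
python3 - <<'E'
from h import *
F=lambda:telemetry.current_wrist_force().round(1)
print(angle())
b=W(center(30,.012),ZP)
r.move_to([0.47,0.04,0.22],Q)
r.move_to(b+[0,0,.08],Q)
print(r.move_l(b,vel=.1,guard=8),telemetry.current_ee_pos()-b,F(),telemetry.current_t())
f0=telemetry.current_wrist_force()
for a in range(26,56,4):
    g=r.move_l(W(center(a),ZP),vel=.03,guard=12)
    print(a,g,(telemetry.current_wrist_force()-f0).round(1))
    if g: break
print(angle(),telemetry.current_t())
im,_=snap("wrist","pics/w2.png")
E
```

```text
[(np.float64(33.9), 54, 0.47), (np.float64(161.1), 415, 0.66)]
False [ 4.64003028e-04 -1.92955785e-05  7.69265069e-04] [ 0.5 -0.1  0.2] 8.5833
26 False [-0.8 -0.2 -0.4]
30 False [-2.   0.7 -0.1]
34 False [-3.6  1.8  0.2]
38 False [-2.   1.2 -0.1]
42 False [-0.6  1.  -0.5]
46 False [ 0.4 -0.2 -0.2]
50 False [-0.8  0.5 -0.5]
54 False [-0.1  0.  -1.7]
[(np.float64(63.0), 55, 0.4)] 11.0417
```

View pics/w2.png

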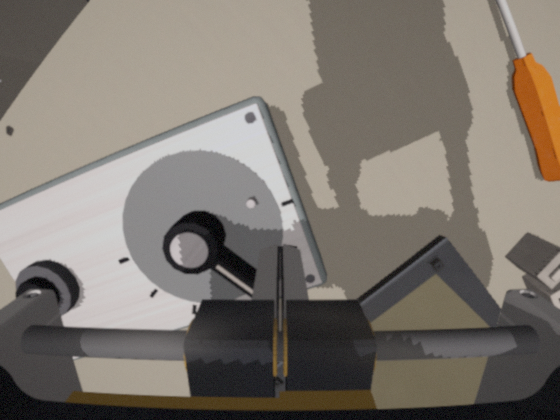

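The wrist picture shows the lever clear of the fingertips and past its old position. It runs from the hub at (190,245) to about (250,290), and the scene camera gives 63°, so it sits at mark 3. I'll continue to marks 4 and 5.

Run:
```python
from h import *
f0=telemetry.current_wrist_force()
def go(lo,hi):
    for a in range(lo,hi,3):
        g=r.move_l(W(center(a),ZP),vel=.03,guard=12)
        print(a,g,(telemetry.current_wrist_force()-f0).round(1))
        if g: return False
    return True
if go(57,82): print(angle(),telemetry.current_t())
if go(84,109): print(angle(),telemetry.current_t())
```

```text
57 False [ 0.3 -0.2 -0.9]
60 False [-1.4  0.  -0.2]
63 False [-1.4  3.6 -0.5]
66 False [-0.9  0.7 -0.8]
69 False [-0.5  0.7 -0. ]
72 False [ 0.1  0.3 -1. ]
75 False [ 0.3 -0.1 -0.7]
78 False [ 0.1 -0.7 -0.8]
81 False [ 0.7  0.5 -1.2]
[(np.float64(93.9), 53, 0.63), (np.float64(94.2), 53, 0.46)] 13.5417
84 False [-0.1  0.   0.3]
87 False [ 0.1 -1.  -0.2]
90 False [ 0.   0.1 -1. ]
93 False [ 0.2  2.6 -0.7]
96 False [-0.1  1.9 -1.1]
99 False [-0.3  1.4 -1.3]
102 False [ 0.1  1.6 -1.3]
105 False [-0.4 -0.4 -0.9]
108 False [-0.2 -0.5 -1. ]
[(np.float64(120.8), 54, 0.67)] 15.9917
```

Run:
```python
from h import *
p=telemetry.current_ee_pos()
b=W(center(100,.006),ZP); r.move_l(b,vel=.05)
r.move_l(b+[0,0,.1],vel=.15)
q=quat(np.pi/2+pose[2])
B=W([0,-.08],.099); 
r.move_to(B+[-.02,0,.09],Q)
im,cal=snap("wrist","pics/w3.png")
print(angle(), [(np.round(d["at"],4),round(d["score"],2)) for d in models.mark_of("set_button_top","wrist")[:1]],B,telemetry.current_t())
vision.snapshot("scene"); print([np.round(d["at"],4) for d in models.mark_of("station","scene")[:1]])
```

```text
[(np.float64(169.4), 336, 0.73), (np.float64(155.0), 3, 0.46)] [(array([ 0.5682, -0.1364,  0.07  ]), 0.65)] [ 0.56757513 -0.13653199  0.099     ] 18.1833
[array([ 0.5815, -0.0545, -0.0039])]
```

View pics/w3.png

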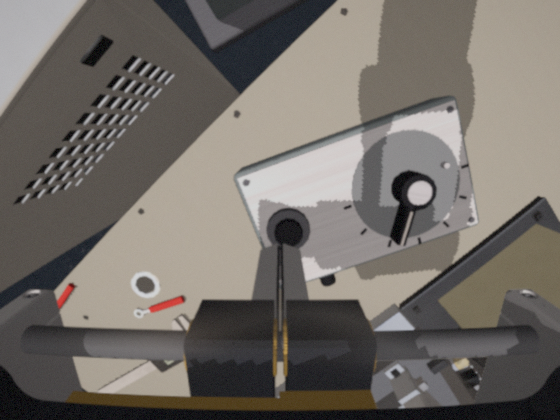

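The lever, from hub (415,190) to tip (402,243), covers the fifth mark. Marks 7 and 6 show at (348,207) and (363,231), and marks 4 to 1 on its other side. The button sits at (288,230), and the box hasn't moved. Next I'll press the button.

Run:
```python
from h import *
B=W([0,-.08],.099); B[:2]=(B[:2]+[.5682,-.1364])/2
r.move_l(B+[0,0,.01],vel=.12)
f0=telemetry.current_wrist_force()
for z in (.102,.099,.097,.095,.093,.0915,.090):
    g=r.move_l(np.r_[B[:2],z],vel=.02,guard=15)
    print(z,g,telemetry.current_ee_pos()[2].round(4),(telemetry.current_wrist_force()-f0).round(1))
    if g or (telemetry.current_wrist_force()-f0)[2]>9: break
r.hold(.3); print((telemetry.current_wrist_force()-f0).round(1),telemetry.current_ee_pos().round(4),telemetry.current_t())
```

```text
0.102 False 0.102 [ 0.8  0.6 -0.5]
0.099 False 0.0992 [0.7 0.4 1.3]
0.097 False 0.0972 [0.8 0.4 3. ]
0.095 False 0.0952 [2.2 1.4 3.1]
0.093 False 0.0933 [1.7 0.3 5.6]
0.0915 False 0.0931 [-0.6  0.9 12.7]
[-1.3  1.1 13.4] [ 0.5682 -0.1366  0.0931] 21.225
```

Force rose gently to about 5 N, then the tool stopped hard at 0.0931 with 13 N, so the button was on its end stop after about 6 mm of travel. Now I'll retract and check.

Run:
```python
from h import *
p=telemetry.current_ee_pos()
r.move_l(p+[0,0,.11],vel=.15)
r.move_to([0.44,-0.10,0.22],quat(-np.pi/2)); r.hold(.3)
im,cal=snap("wrist","pics/w4.png")
for n in ("dial_center","lever_tip","set_button_top","station"):
    print(n,[(np.round(d["at"],4),round(d["score"],2)) for d in models.mark_of(n,"wrist")[:1]])
print(angle(),telemetry.current_wrist_force().round(1),telemetry.current_t())
```

```text
dial_center [(array([ 0.5866, -0.0132,  0.0525]), 0.57)]
lever_tip [(array([ 0.627 , -0.0463,  0.0656]), 0.58)]
set_button_top [(array([ 0.5682, -0.1377,  0.074 ]), 0.68)]
station [(array([ 0.5793, -0.058 , -0.0032]), 0.89)]
[(np.float64(122.8), 57, 0.7), (np.float64(122.8), 55, 0.4)] [-0.3 -0.5 -0.8] 25.1167
```

View pics/w4.png

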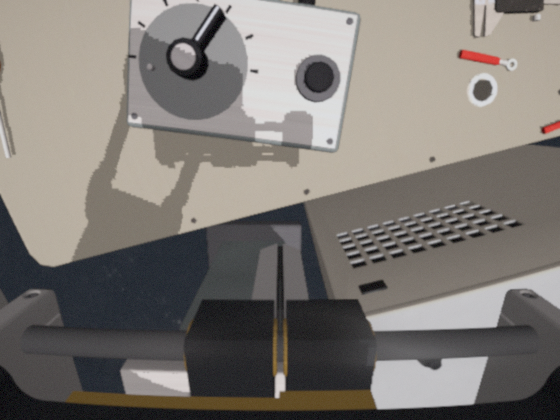

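The lever, from hub (187,57) to tip (220,10), points at mark 5, with marks 6 and 7 visible at (250,37) and (254,72). The button at (319,77) is up, and nothing has been disturbed. Handing in.

```bash
python3 -c "
from plant import r
r.sign_off()"
```

```text
the job is handed in; nothing more can be done
```

The selector is at the fifth mark, and the button was pressed fully down once and came up again. I handed the job in just after 25 s on the robot's clock; no verdict is reported.

- **Selector:** it started at the second mark. I pushed it three clicks clockwise with the closed fingertips, using about 4 N at most. Both fixed cameras put it at 122.8° at the end (the fifth mark is 120°), and the wrist picture shows it on the mark.
- **Button:** it travelled about 6 mm to a hard stop, where I held it for 0.3 s at 13 N. Afterwards its top measured 74 mm above the table, its rest height.
- **Box and bystanders:** the box was within about 2 mm of where it started. I didn't re-measure the bystanders. The caliper and lugs showed no disturbance in the last picture, the screwdriver was only partly in view, and the arm never worked near any of them.
- **Checks that disagreed:** lever-angle readings taken while the gripper partly blocked the cameras were wrong (169° and 155°). A side-camera reading at the start was also wrong. I dropped all three because they put the lever tip 3 to 415 mm from the axis instead of 54 mm.

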